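Slide a loaded chopping board out until its grip slot clears the worktop edge

ROBOT

A 6-joint arm with a two-finger parallel gripper is mounted at the origin on a cart in front of the work surface, level with it; the furniture and walls round the work are solid. World frame = base frame: x ahead of the robot, y to its left, z up, the work surface at z = 0. Lengths are in mm, angles in rad, forces in N, time in s.
With the tool pointing down it reaches from about 300 to 875 mm from the base axis. Payload 6.4 kg.
Tool frame: the origin (TCP) lies between the finger pads; the fingertips stand 8 mm ahead of it and the grasp point (between the pads) lies 11 mm behind it; z points along the fingers, y is the line along which they close (so a half turn about z gives the same grasp; the last joint's range is limited). The gripper opens to 85 mm and grips with 20 to 120 N. Pads are 22 mm wide; open, the fingers measure 114 mm over their backs; the gripper's body (76 mm by 85 mm) begins 54 mm behind the grasp point. The pads swing forward as they close: fully open they stand 13 mm farther back than shut.
Start: joints at [-1.502, 0.181, 1.607, -0, 1.354, -0.206], TCP at [156.045, -553.436, 239.288] pointing down, gripper open.
Joint ranges: [-2.99, 2.99], [-0.89, 2.07], [0.3, 2.58], [-1.14, 4.28], [0, 2.63], [-3.12, 3.12]. Speed limits (rad/s): [2.57, 2.57, 3.01, 3.14, 3.14, 3.14].

INTERFACE

Orientations are given as a 3x3 rotation matrix whose columns are the frame's x, y, z axes.
In Python, from bench import arm, imaging, job gives the robot as it stands.
- The arm moves only by the tool servo_tool, never from a script. Its argument "steps" is a list of rows, each a list of 5 numbers: the finger opening in cm, from 0 to 8.54, then the shift along the tool's x, y, z in cm, then the turn about the tool's z in rad. A call has 1 to 20 rows; each row is the pose to reach, as a shift and turn from the pose commanded when the call began, along the tool's axes at that moment; what a row does not reach only later rows make up. A row lasts 1/8 s, in which the tool goes at most 62.5 mm and 10.7 degrees, less where a joint would pass 70% of its speed; a pose out of reach is approached as far as the arm can. A call with a gripper value outside its range is refused whole. The fingers move at their own pace and stop on an object; the grip force is fixed at half the most. Time passes only in rows, so rows that repeat a pose let the fingers close. It gives the time, the measured TCP pose, the force, the opening and the grip force at its end, in the units of the state.
- arm.sense(): the state, without advancing time (a new reading comes with each control period).
- imaging.read_camera(name): name is "scene" or "top" or "wrist"; returns a dict with "image" (420x560x3 uint8, red, green, blue), "depth" (420x560 float32, mm along the optical axis (not along the pixel's ray), 0 where there is no reading), "vfov" (degrees; the focal length in pixels is half the picture's height over the tangent of half this angle, whatever the lens; pixels are square), "cx", "cy" (the principal point, pixels), "k1" (the pictures are not rectified: a ray, as slopes to the right and down, at radius r is drawn at 1 + k1 r^2 times it, then the intrinsics apply), "world_to_cam" (4x4, takes a point from world to camera coordinates); the wrist camera has in their place "hand_eye" (4x4, takes a point from camera to tool coordinates, whose origin is the TCP and whose axes are the flange's). Camera axes: x right, y down, z forward; pixel columns grow to the right and rows downward; lengths in mm; the calibration is good to about 2 mm. A picture is of the moment at which its call begins: read the wrist's pose just before it.
- job.sign_off(): hands the job in; it is judged then, once.
Trained networks look in a picture, given as the dict that the camera call returned (one of the last four; its "shot" number tells which), for a name from the list of things; names that differ only in an ending like _2 or _b are one class to them, and where a whole thing is asked for, a point or a joint stands for the part that bears it (a point fixed in the world has none). Each returns a list of dicts, best first, with "confidence" (0 to 1); they miss things now and then, are a little off and sometimes report something else, mostly with a low value. They report only what shows in the picture. A call takes as long as a camera call.
- imaging.regions_of(picture, name): "pixels" (420x560 bool, what is visible of it) and "pixel" ([row, column] in pixels, amid what is visible of it).
The state is a dict: "clock": time; "qpos": joint angles; "qvel": joint speeds; "joint_efforts": joint torques, N m; "ee_pos": TCP position; "eef_rot": TCP orientation; "force": force on the tool from outside, world axes, zero at the start; "wrist_torque": the same for the moment, N m; "opening": finger opening in mm; "finger_force": force on a finger pad.
Only numpy, scipy, OpenCV 4.12 (cv2) and the standard library are available. Lean on these libraries where they do the work, as an engineer would, in place of code of your own. Each camera call takes 0.05 s, during which the arm holds its last target. There are 200 camera calls.

TASK

Get the green chopping board ready for someone to hook a hand through its grip slot and carry it off: push the food tin that stands over the slot straight back to the middle of the board, and slide the board toward the robot until the whole slot hangs clear in front of the worktop's front edge, the board square to that edge and sticking out between 4 and 6 cm. Only push or drag: never lift or tip the board or the tin, keep the tin standing on the board, and leave the noodle cup, the jar and the sauce cup where they are.

Things in the scene. Friction and masses are not known exactly. Their poses are not given: they have to be found in the camera images.
- board: Green plastic chopping board, loose and flat on the worktop, 180 deep (x) x 210 wide (y) x 12 mm thick, 0.5 kg, slides with a few newtons. Origin: centre of its underside; x runs from the slotted front edge (-90 mm) to the rear edge (+90 mm), z up. Grip slot right through it: x = -74 to -50, y = -42 to +42 mm. It starts up to 12 degrees off square, slot on the robot's side.
- slot_left (a point): left end of the slot's far side, on the board's top (board frame x = -50, y = +42, z = 12 mm); axes as the board's
- slot_right (a point): right end of the slot's far side, on the board's top (board frame x = -50, y = -42, z = 12 mm); axes as the board's
- board_front (a point): middle of the board's front (slotted) edge, on its top (board frame x = -90, y = 0, z = 12 mm); axes as the board's
- board_rear (a point): middle of the board's rear edge, on its top (board frame x = +90, y = 0, z = 12 mm); axes as the board's
- tin_center (a point): centre of the round flat food tin with a paper label, diameter 86 mm, 40 mm high, 0.23 kg, standing loose on the board; at first it stands at the front, over the grip slot. The point is half-way up: 20 mm above the tin's underside, which is the board's top (32 mm above the worktop).
- worktop_edge (a point): a point on the top front edge of the worktop. The edge is straight and runs along y at x = 0.320; the worktop's top (z = 0) lies at greater x, open air at smaller x. World axes.
- noodle_cup: loose green and white noodle cup, 146 mm across, 63 mm high, on the worktop to the right of the board; origin at the centre of its underside. Not to be moved.
- jar: loose clear jar with a white lid, 91 mm across, 134 mm high, to the right of the noodle cup; origin at the centre of its underside. Not to be moved.
- sauce_cup: loose small black sauce cup, 73 mm across, 35 mm high, on the worktop to the left of the board; origin at the centre of its underside. Not to be moved.

How it is judged:
By the outcome, as a careful person would: the job done as asked, in the order asked, and still so for the second after the job is handed in, with the robot touching nothing.
It also fails if it takes over 48 s, if anything falls off the work surface, if the arm or the gripper's body presses on something with over 40 N, if the wrist force passes 120 N, or if a joint passes its speed limit or range.

## Working session

There is one attempt and no reset: what is moved stays moved. The work goes in short steps, Python scripts to look and compute and a tool call to move; the robot and the scene stay as the last step left them, time stands still between calls to the robot, and variables do not carry over. Pictures are saved under pics/ and viewed, at most 10 in all, crops included, and the job is handed in when it is done.

Besides the shell and the picture viewer there is one more tool, called after "Call:" by a JSON object that holds its "method" and its "body". servo_tool: Moves the arm, as the interface text tells. Its arguments: {"type":"object","properties":{"steps":{"type":"array","items":{"type":"array","items":{"type":"number"}}}},"required":["steps"]}

```bash
mkdir -p pics; ls; cat > h.py <<'E'
import numpy as np, cv2
from bench import arm, imaging, job
def K(p):
    f=210/np.tan(np.radians(p['vfov'])/2); return np.array([[f,0,p['cx']],[0,f,p['cy']],[0,0,1.]]), np.array([p['k1'],0,0,0,0.])
def c2w(p,s=None):
    if 'world_to_cam' in p: return np.linalg.inv(p['world_to_cam'])
    T=np.eye(4);T[:3,:3]=s['eef_rot'];T[:3,3]=s['ee_pos'];return T@np.array(p['hand_eye'])
def cloud(p,mask,s=None):
    k,d=K(p); r,c=np.nonzero(mask&(p['depth']>0))
    n=cv2.undistortPoints(np.stack([c,r],1).astype(np.float64)[:,None],k,d)[:,0]
    z=p['depth'][r,c]; T=c2w(p,s)
    P=np.c_[n*z[:,None],z]; return P@T[:3,:3].T+T[:3,3]
def board(p,s=None):
    m=imaging.regions_of(p,'board')
    if not m: return None
    P=cloud(p,m[0]['pixels'],s); P=P[abs(P[:,2]-12)<8]
    return m[0]['confidence'],P
def save(p,n): cv2.imwrite(f'pics/{n}.png',cv2.cvtColor(p['image'],cv2.COLOR_RGB2BGR))
E
cat > m1.py <<'E'
from h import *
import sys
for cam in ['top','scene']:
    s=arm.sense();p=imaging.read_camera(cam); save(p,cam+sys.argv[1])
    b=board(p)
    if b:
        P=b[1]; print(cam,b[0],len(P),'z',np.median(P[:,2]),cv2.minAreaRect(P[:,:2].astype(np.float32)), P[:,:2].min(0),P[:,:2].max(0))
    for n in ['tin_center','noodle_cup','jar','sauce_cup']:
        m=imaging.regions_of(p,n)
        if m:
            Q=cloud(p,m[0]['pixels']); t=np.percentile(Q[:,2],90); Q2=Q[abs(Q[:,2]-t)<6]
            print(n,m[0]['confidence'],m[0]['pixel'],'topz',t,cv2.minEnclosingCircle(Q2[:,:2].astype(np.float32)),Q2.mean(0))
print(arm.sense())
E
python3 m1.py 1
python3 -c "
import cv2,numpy as np
a=cv2.imread('pics/top1.png');b=cv2.imread('pics/scene1.png')
cv2.imwrite('pics/a1.png',cv2.resize(np.vstack([a,b]),(400,600)))"
```

```text
pics
top 0.74 4023 z 11.133352969095313 ((513.7296142578125, 127.38789367675781), (184.9082794189453, 215.123779296875), 2.453248977661133) [419.58184314  16.87399823] [608.7608373  235.77569751]
tin_center 0.96 [216.8, 234.1] topz 52.23378347826217 ((484.1358642578125, 116.634765625), 43.032508850097656) [483.64686047 116.27017745  49.56434351]
noodle_cup 0.92 [237.4, 342.3] topz 59.23613513916407 ((422.3751220703125, -171.19866943359375), 74.22846221923828) [ 423.60654093 -176.81116762   59.52920924]
jar 0.67 [201.5, 230.8] topz 15.279270421519868 ((511.4047546386719, 127.26372528076172), 130.72463989257812) [519.22010391 127.14711052  12.64797052]
sauce_cup 0.82 [243.5, 141.3] topz 32.67088082529522 ((426.65045166015625, 365.9082946777344), 36.4550895690918) [425.84776209 370.28893703  32.02654648]
scene 0.87 1504 z 10.580745760224204 ((513.357421875, 129.32664489746094), (190.7714385986328, 213.82618713378906), 2.9963600635528564) [414.65898549  20.05749132] [607.20506975 237.62206816]
tin_center 0.82 [225.1, 243.0] topz 49.43287257926821 ((484.2371826171875, 119.61141967773438),
[... 314 characters left out ...]
      1.35379573e+00, -2.06309619e-01]), 'qvel': array([0.00054699, 0.00057548, 0.00064829, 0.00083443, 0.00063239,
       0.00015237]), 'joint_efforts': array([-1.15173549e-03, -4.44593990e+01, -3.51519692e+01, -3.08992503e-04,
        9.80127807e-04,  1.15776675e-05]), 'ee_pos': array([ 156.04137027, -553.43711719,  239.30747956]), 'eef_rot': array([[ 9.62471276e-01,  2.71383568e-01, -3.68992663e-05],
       [ 2.71383567e-01, -9.62471277e-01, -3.30216614e-05],
       [-4.44760202e-05,  2.17685461e-05, -9.99999999e-01]]), 'force': array([-0.34922426, -0.45517438,  0.47722161]), 'wrist_torque': array([ 0.00194639, -0.01497167,  0.0404754 ]), 'finger_force': 0.0, 'opening': 85.71703471062277}
```

View pics/top1.png

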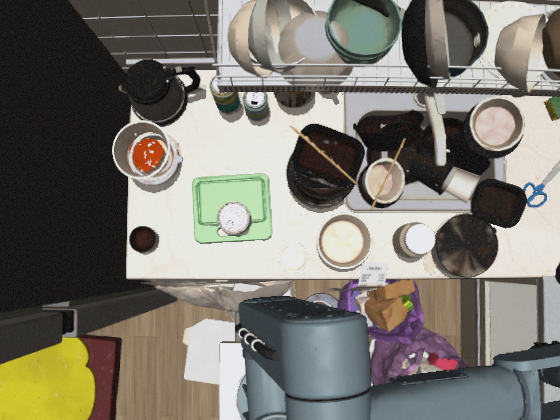

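View pics/scene1.png

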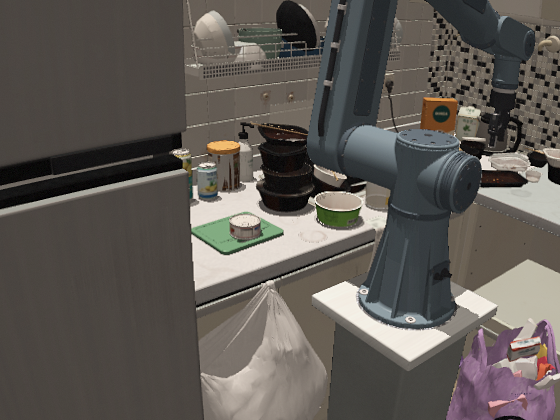

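The top view shows the board at about px (232,208), with the tin at (234,217) on its front. The noodle cup is at (342,240) on the right and the sauce cup at (143,240) on the left. The scene view agrees. I'll go above the front of the tin.

Call:
{"method": "servo_tool", "body": {"steps": [[8,1,-1.4,0,0.01],[8,3.2,-4.5,0,0.02],[8,6,-8.5,0,0.04],[8,9.2,-13,0,0.06],[8,12.4,-17.5,0,0.08],[8,15.6,-22,0,0.1],[8,18.8,-26.5,0,0.125],[8,22,-31,0,0.15],[8,25.2,-35.5,0,0.17],[8,28.4,-40,0,0.19],[8,31.6,-44.5,0,0.21],[7,34.8,-49,0,0.23],[6,37.7,-53,0,0.25],[5,39.8,-56,0,0.265],[5,41,-57.7,0,0.275],[5,41.2,-58,0,0.275],[5,41.2,-58,0,0.275]]}}

```text
clock: 2.72
ee_pos: [394.5, 116.5, 239.1]
eef_rot: [[1.0, 0.0, -0.0], [0.0, -1.0, -0.0], [-0.0, 0.0, -1.0]]
force: [-0.1, -0.6, -0.1]
opening: 49.7
finger_force: 0.0
```

```bash
cat > m2.py <<'E'
from h import *
import sys
s=arm.sense();p=imaging.read_camera('wrist'); save(p,'w'+sys.argv[1])
print(s['clock'],s['ee_pos'],s['force'],s['opening'],np.degrees(np.arctan2(s['eef_rot'][1,0],s['eef_rot'][0,0])))
b=board(p,s)
if b:
    P=b[1]; print(b[0],len(P),np.median(P[:,2]),cv2.minAreaRect(P[:,:2].astype(np.float32)))
m=imaging.regions_of(p,'tin_center')
if m:
    Q=cloud(p,m[0]['pixels'],s); t=np.percentile(Q[:,2],90); Q=Q[abs(Q[:,2]-t)<6]; print('tin',m[0]['confidence'],t,cv2.minEnclosingCircle(Q[:,:2].astype(np.float32)),Q.mean(0))
E
python3 m2.py 2
```

```text
2.725 [394.53770589 116.53517216 239.14604488] [-0.08547608 -0.55643825 -0.07178656] 49.653261693962 0.02700716584055266
0.93 22612 12.650853491588748 ((499.1078796386719, 124.59933471679688), (153.46278381347656, 211.9042205810547), 2.742568254470825)
tin 0.91 51.289088027557035 ((483.8619689941406, 117.18556213378906), 43.34065628051758) [485.05723434 117.11350138  49.72098957]
```

View pics/w2.png

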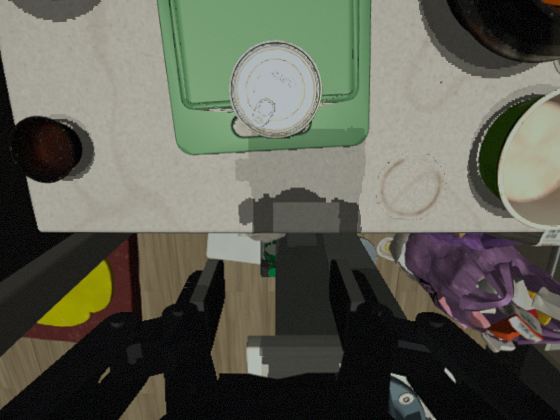

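Wrist view: the tin sits at px (275,90) over the slot, and the board's front edge is at row ~150. The tin needs about +29 mm in x and a few mm in +y. I'll descend in front of it and push with the half-open fingers as a cradle.

Call:
{"method": "servo_tool", "body": {"steps": [[5,0,-0.05,2,0],[5,0,-0.05,6,0],[5,0,-0.05,11,0],[5,0,-0.05,16,0],[5,0,-0.05,19.5,0],[5,0,-0.05,21.1,0],[5,1,-0.05,21.1,0],[5,2.4,-0.05,21.1,0],[5,3.4,-0.05,21.1,0],[5,4,-0.1,21.1,0],[5,4.5,-0.2,21.1,0],[5,5,-0.3,21.1,0],[5,5.5,-0.4,21.1,0],[5,6,-0.5,21.1,0],[5,6.4,-0.6,21.1,0],[5,6.6,-0.65,21.1,0],[5,6.6,-0.65,21.1,0]]}}

```text
clock: 5.0
ee_pos: [461.6, 123.1, 28.3]
eef_rot: [[1.0, -0.0, 0.001], [-0.0, -1.0, 0.0], [0.001, -0.0, -1.0]]
force: [-1.3, -0.3, 0.2]
opening: 49.9
finger_force: 0.3
```

```bash
python3 m1.py 3 | grep -v array; python3 m2.py 3
```

```text
top 0.76 2355 z 11.081739116165636 ((512.3464965820312, 126.7128677368164), (178.55551147460938, 211.3370361328125), 3.1768815517425537) [419.48182377  19.47407901] [605.68877543 235.74825869]
tin_center 0.4 [193.1, 229.8] topz 50.27111425093608 ((545.3626708984375, 123.71626281738281), 11.968561172485352) [545.63186106 123.18293614  48.21440894]
noodle_cup 0.62 [243.2, 343.2] topz 59.61640038774012 ((422.640625, -170.74932861328125), 74.32443237304688) [ 421.97573601 -175.83805367   59.83567184]
jar 0.94 [238.8, 414.1] topz 136.33453535358186 ((423.65521240234375, -352.8128356933594), 39.338218688964844) [ 423.92869757 -352.85501176  134.25541994]
sauce_cup 0.84 [239.8, 140.7] topz 33.26705441133873 ((427.36285400390625, 364.46588134765625), 36.23074722290039) [429.16861658 368.369373    32.68235913]
scene 0.96 1399 z 10.408217480479607 ((511.99005126953125, 130.34165954589844), (185.48912048339844, 211.63787841796875), 2.708266496658325) [415.79602067  21.75290598] [603.40828417 236.23730972]
tin_center 0.56 [223.4, 244.4] topz 49.388935095438285 ((505.19293212890625, 124.41670227050781), 45.24774932861328) [495.95905131 124.64310615  47.74471886]
noodle_cup 0.16 [221.2, 243.1] topz 49.388935095438285 ((505.775634765625, 124.69029235839844), 45.33645248413086) [497.48405139 125.24904081  47.81085582]
       [-2.03729480e-04, -9.99999979e-01,  1.64104561e-05],
5.6 [461.25163622 123.08244175  28.31882429] [ 1.25839588 -0.68443169  0.22364671] 50.15144839380779 -0.011672839574107412
0.95 90798 12.729433581923985 ((503.3650207519531, 125.48883819580078), (161.96090698242188, 216.2852325439453), 0.6550600528717041)
```

View pics/w3.png

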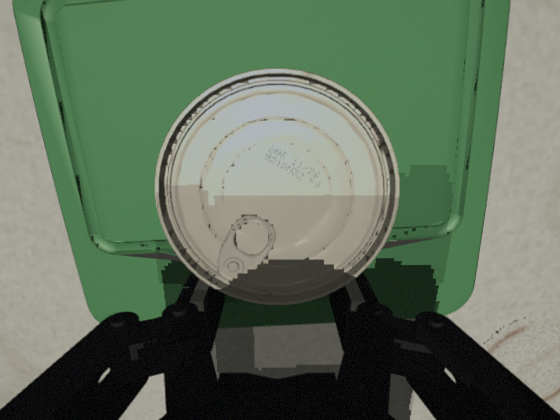

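The tin is cradled at px (277,187), standing and near centre. I'll fit its circle from the depth.

```bash
cat > m3.py <<'E'
from h import *
s=arm.sense();p=imaging.read_camera('wrist')
m=np.ones((420,560),bool); m[:,:130]=0; m[:,430:]=0; m[300:]=0
Q=cloud(p,m,s); Q=Q[abs(Q[:,2]-52)<5]; print(len(Q),np.median(Q[:,2]))
h=cv2.convexHull(Q[:,:2].astype(np.float32))[:,0]
h=h[h[:,0]>np.median(Q[:,0])]
from scipy.optimize import least_squares
print(least_squares(lambda v:np.hypot(h[:,0]-v[0],h[:,1]-v[1])-43,[505,123],loss='soft_l1').x, Q[:,0].max(),Q[:,1].min(),Q[:,1].max())
b=board(p,s)[1]; print(b[:,0].min())
E
python3 m3.py
```

```text
45877 49.58974707545056
[507.66727477 122.32622889] 550.5770430031696 79.22384894584187 165.34241114823487
421.5522169298485
```

Call:
{"method": "servo_tool", "body": {"steps": [[5,0.25,-0.1,0,0],[5,0.5,-0.25,0,0],[5,0.5,-0.25,0,0],[5,-0.5,-0.25,0,0],[5,-2,-0.25,0,0],[5,-4,-0.25,0,0],[5,-5,-0.25,-2,0],[5,-5,-0.25,-7,0],[5,-4,-0.25,-13,0],[5,-2,-0.25,-18,0],[5,-1,-0.25,-21,0],[5,-1,-0.25,-21,0]]}}

```text
clock: 7.35
ee_pos: [452.4, 125.7, 240.7]
eef_rot: [[1.0, -0.0, 0.005], [-0.0, -1.0, 0.0], [0.005, -0.0, -1.0]]
force: [-0.2, 0.5, -0.0]
opening: 50.2
finger_force: 0.0
```

```bash
python3 m2.py 4; python3 m1.py 4 | grep -v array
```

```text
7.35 [452.38217685 125.67606172 240.73688054] [-0.21957119  0.53184598 -0.01019794] 50.18578126510431 -0.008255879773756759
0.96 24855 12.637739194515689 ((513.53369140625, 125.60784149169922), (180.61294555664062, 210.91400146484375), 3.282259941101074)
tin 0.56 51.35548699751255 ((512.3543090820312, 124.97834777832031), 43.46699905395508) [513.593736   125.06409177  49.78652473]
top 0.6 2224 z 10.94872526031429 ((513.4739990234375, 125.52574920654297), (180.91041564941406, 209.11651611328125), 3.3937158584594727) [419.61976012  16.83985801] [608.38794464 233.11988808]
tin_center 0.63 [205.7, 244.8] topz 53.79627387868766 ((507.79949951171875, 88.78530883789062), 18.67719841003418) [510.83548272  87.37820544  50.57260267]
noodle_cup 0.91 [242.3, 343.1] topz 58.386824450728824 ((421.93487548828125, -171.00088500976562), 73.04983520507812) [ 418.38852407 -178.16036251   59.01001728]
jar 0.58 [241.1, 414.0] topz 136.33509074666614 ((423.8006286621094, -351.4923400878906), 38.60032272338867) [ 423.15594785 -351.59526127  134.2949831 ]
sauce_cup 0.68 [239.5, 141.0] topz 32.53905796537984 ((427.12493896484375, 365.0848083496094), 36.09708786010742) [425.53403194 371.46913998  32.18520878]
scene 0.8 1548 z 10.364150076522776 ((512.441162109375, 126.72325134277344), (187.02452087402344, 218.94537353515625), 3.3122079372406006) [414.74357258  19.65120919] [605.12255229 237.22414157]
tin_center 0.92 [221.6, 234.6] topz 49.83612502861308 ((511.76019287109375, 127.8333969116211), 48.94206237792969) [512.13520254 127.85165473  48.11175494]
sauce_cup 0.66 [237.0, 229.9] topz 12.555543779390973 ((506.65936279296875, 128.52403259277344), 127.97504425048828) [494.46203752 146.53548585  10.5318619 ]
       [-2.02189364e-04, -9.99999979e-01, -2.54645847e-05],
```

View pics/w4.png

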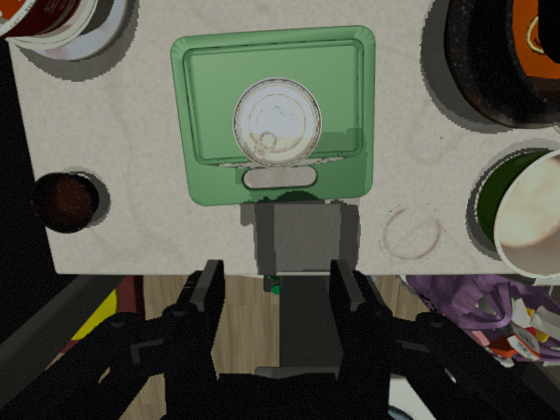

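The tin is now at the board's centre (px 278,122) and the slot at (280,177) is uncovered; the board is 3.3° off square. I'll go behind the rear edge with the fingers open.

Call:
{"method": "servo_tool", "body": {"steps": [[8.2,2,0,0,0],[8.2,6,0,0,0],[8.2,11,0,0,0],[8.2,15.5,0,0,0],[8.2,18,0,0,0],[8.2,18.8,0,2,0],[8.2,18.8,0,6,0],[8.2,18.8,0,11,0],[8.2,18.8,0,16,0],[8.2,18.8,0,19,0],[8.2,18.8,0,20,0],[8.2,18.8,0,20,0]]}}

```text
clock: 9.6
ee_pos: [638.4, 125.6, 37.7]
eef_rot: [[1.0, -0.0, -0.001], [-0.0, -1.0, -0.0], [-0.001, 0.0, -1.0]]
force: [-0.3, 0.2, 1.5]
opening: 81.8
finger_force: 0.0
```

```bash
python3 - <<'E'
from h import *
s=arm.sense();p=imaging.read_camera('wrist');save(p,'w5')
T=np.array(p['hand_eye']);print(T.round(2).tolist(),s['ee_pos'],s['opening'])
Q=cloud(p,np.ones((420,560),bool),s);R=np.array(s['eef_rot']);t=(Q-s['ee_pos'])@R
for sg in (1,-1):
    y=t[:,1]*sg
    m=(y>30)&(y<65)&(abs(t[:,0])<40)&(t[:,2]<25)&(t[:,2]>-40)
    print(sg,m.sum(),t[m].min(0) if m.any() else'',np.percentile(t[m],[1,50,99],axis=0).round(1) if m.any() else '')
E
```

```text
[[-0.0, -0.95, -0.31, 78.98], [1.0, -0.0, -0.0, 0.85], [0.0, -0.31, 0.95, -135.38], [0.0, 0.0, 0.0, 1.0]] [638.37919237 125.60071291  37.74526778] 81.78291075669073
1 2810 [-39.96265617  30.03969765 -39.99503012] [[-39.3  33.  -39.6]
 [  6.5  42.1 -24.3]
 [ 11.6  55.1  24.9]]
-1 2627 [-39.96354685 -54.11798994 -39.99109559] [[-39.2 -53.5 -39.7]
 [  6.8 -40.5 -25. ]
 [ 11.7 -36.6  24.7]]
```

View pics/w5.png

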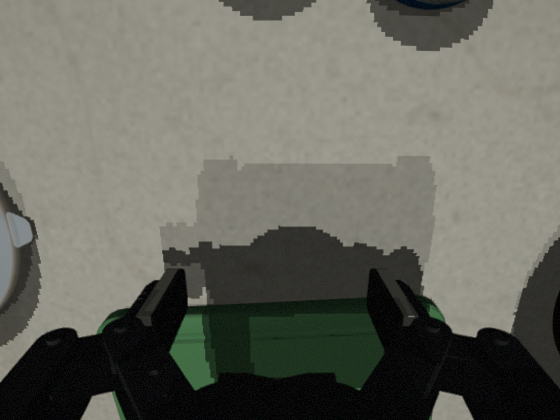

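```bash
python3 - <<'E'
from h import *
s=arm.sense();p=imaging.read_camera('wrist')
Q=cloud(p,np.ones((420,560),bool),s);R=np.array(s['eef_rot']);t=(Q-s['ee_pos'])@R
y=abs(t[:,1]);m=(y>36)&(y<60)&(t[:,0]>-5)&(t[:,0]<14)
print(np.histogram(t[m,2],bins=np.arange(-60,42,3)))
b=board(p,s)[1]; print(b[:,0].max())
E
```

```text
(array([2600, 1674,  963,  623,  286,  468,  589,  485,  534,  481,  452,
        453,  396,  378,  345,  324,  247,  172,   46,    0,    0,    0,
          0,    0,    0,    0,    0,    0,    0,    0,    0,    0, 2293]), array([-60, -57, -54, -51, -48, -45, -42, -39, -36, -33, -30, -27, -24,
       -21, -18, -15, -12,  -9,  -6,  -3,   0,   3,   6,   9,  12,  15,
        18,  21,  24,  27,  30,  33,  36,  39]))
608.8166126733902
```

Wrist view: the fingers straddle the rear area with the board's rear edge at row ~305, in front of the pads. The fingertips are ~4 mm behind the TCP when open, so the TCP has to go to about z=0.

Call:
{"method": "servo_tool", "body": {"steps": [[8.2,0,0,1,0],[8.2,0,0,2.2,0],[8.2,0,0,3,0],[8.2,0,0,3.4,0],[8.2,0,0,3.4,0]]}}

```text
clock: 10.38
ee_pos: [638.9, 125.5, 3.7]
eef_rot: [[1.0, -0.0, -0.001], [-0.0, -1.0, -0.0], [-0.001, 0.0, -1.0]]
force: [0.4, 0.2, 1.5]
opening: 82.2
finger_force: 0.0
```

Call:
{"method": "servo_tool", "body": {"steps": [[8.2,0,0,0.3,0],[8.2,-0.8,0,0.3,0],[8.2,-1.6,0,0.3,0],[8.2,-2.2,0,0.3,0],[8.2,-2.6,0,0.3,0],[8.2,-3,0,0.3,0],[8.2,-3.5,0,0.3,0],[8.2,-4.1,0,0.3,0],[8.2,-4.7,0,0.3,0],[8.2,-5.4,0,0.3,0],[8.2,-6.1,0,0.3,0],[8.2,-6.8,0,0.3,0],[8.2,-7.5,0,0.3,0],[8.2,-8.1,0,0.3,0],[8.2,-8.6,0,0.3,0],[8.2,-8.9,0,0.3,0],[8.2,-9,0,0.3,0],[8.2,-9,0,0.3,0]]}}

```text
clock: 12.62
ee_pos: [549.3, 125.7, 1.6]
eef_rot: [[1.0, -0.0, 0.0], [-0.0, -1.0, 0.0], [0.0, -0.0, -1.0]]
force: [4.3, -0.9, 2.6]
opening: 82.0
finger_force: 2.1
```

```bash
python3 m1.py 6 | grep -v array; python3 m2.py 6
```

```text
top 0.72 1704 z 10.988609701911628 ((447.73419189453125, 118.62893676757812), (179.08775329589844, 182.25941467285156), 0.11754102259874344) [358.26096506  27.35410067] [537.14563023 209.89663976]
noodle_cup 0.91 [242.4, 341.4] topz 59.52880939663233 ((422.72283935546875, -170.8110809326172), 74.10380554199219) [ 422.56007923 -176.96668956   59.74101816]
jar 0.97 [240.4, 412.9] topz 136.4602910959705 ((423.99896240234375, -352.9440002441406), 38.99235534667969) [ 423.53783073 -352.7456854   134.40346257]
sauce_cup 0.9 [240.2, 137.9] topz 32.976236200593874 ((427.30047607421875, 365.3083190917969), 36.377540588378906) [427.23684165 371.17801104  32.32953702]
scene 0.84 1680 z 10.375337028114018 ((447.229248046875, 134.82420349121094), (213.06809997558594, 187.7118682861328), 89.37151336669922) [353.81187619  27.96737696] [541.82152712 240.91774163]
tin_center 0.95 [230.4, 246.2] topz 49.53388501294476 ((446.0953674316406, 131.0219268798828), 47.98238754272461) [446.92214007 132.84147619  47.96682763]
sauce_cup 0.49 [246.9, 240.3] topz 12.382968913159221 ((448.116455078125, 134.4456329345703), 131.3851318359375) [430.29675644 152.64519723  10.48627446]
       [-2.41994435e-04, -9.99999963e-01,  1.27250595e-04],
13.225 [549.2813055  125.62850847   1.32787665] [4.00443019 1.42945586 3.66322749] 82.01052868753114 -0.013865260127163777
0.91 18900 12.556404820973825 ((504.79925537109375, 129.64486694335938), (69.38772583007812, 209.20347595214844), 0.077023945748806)
```

View pics/top6.png

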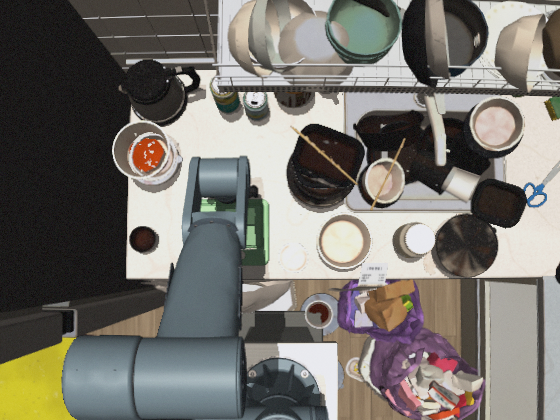

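The top view shows the board square and partly hidden by the arm, its right edge at px ~268. The board reads 0.1° off square with its rear at ~538. It needs about 88 mm more.

Call:
{"method": "servo_tool", "body": {"steps": [[8.2,-0.3,0,0,0],[8.2,-0.8,0,0,0],[8.2,-1.4,0,0,0],[8.2,-2.1,0,0,0],[8.2,-2.8,0,0,0],[8.2,-3.5,0,0,0],[8.2,-4.2,0,0,0],[8.2,-4.9,0,0,0],[8.2,-5.6,0,0,0],[8.2,-6.3,0,0,0],[8.2,-7,0,0,0],[8.2,-7.6,0,0,0],[8.2,-8.1,0,0,0],[8.2,-8.5,0,0,0],[8.2,-8.7,0,0,0],[8.2,-8.7,0,0,0]]}}

```text
clock: 15.38
ee_pos: [462.2, 125.4, 1.3]
eef_rot: [[1.0, -0.0, 0.0], [-0.0, -1.0, -0.0], [0.0, 0.0, -1.0]]
force: [4.1, -0.2, 1.2]
opening: 81.6
finger_force: 2.2
```

```bash
python3 m1.py 7 | grep -v array; python3 m2.py 7
```

```text
top 0.77 1823 z 10.91810430953592 ((360.9945983886719, 119.19815826416016), (177.64810180664062, 183.9835662841797), 0.22215446829795837) [272.36962584  27.18115478] [450.1004591 211.3456602]
tin_center 0.38 [248.9, 227.6] topz 51.162547628964106 ((398.03369140625, 129.00180053710938), 13.282917022705078) [398.03260345 127.8775503   48.65822673]
noodle_cup 0.78 [242.5, 344.0] topz 59.52940358516639 ((422.85205078125, -170.68438720703125), 74.33733367919922) [ 422.79197123 -176.71402835   59.63890572]
jar 0.59 [238.2, 413.9] topz 136.03942478970052 ((423.99810791015625, -351.5480651855469), 38.81476974487305) [ 423.75020257 -352.10346911  134.07252862]
sauce_cup 0.92 [241.0, 140.3] topz 32.81471847057264 ((427.49224853515625, 365.1705322265625), 36.44066619873047) [427.90520661 370.34999162  32.28556547]
scene 0.63 1926 z 10.586385342719552 ((359.51409912109375, 134.31301879882812), (186.7249755859375, 213.22731018066406), 0.01008374523371458) [266.15274953  27.69189829] [452.8763119  240.93506023]
tin_center 0.56 [244.0, 266.6] topz 49.81984363120237 ((361.01544189453125, 131.80264282226562), 46.603904724121094) [359.76683996 132.84364078  48.05791681]
jar 0.18 [259.4, 263.0] topz 12.526386853301336 ((357.82232666015625, 136.98130798339844), 128.33094787597656) [342.77202131 155.0087261   10.64582672]
       [-1.52932679e-04, -9.99999975e-01, -1.65094603e-04],
15.975 [462.25240359 125.48919923   1.31317341] [ 4.70892059 -1.19287265  3.24043607] 82.4390035004293 -0.008762397127530006
0.78 18880 12.593310528795648 ((418.0997619628906, 129.8745880126953), (69.5600357055664, 207.3423309326172), 0.21651186048984528)
```

The board sticks out by ~49 mm and is square. I'll back off, rise and check.

Call:
{"method": "servo_tool", "body": {"steps": [[8.2,0.5,0,0,0],[8.2,2,0,0,0],[8.2,4,0,0,0],[8.2,5,0,-2,0],[8.2,5,0,-6,0],[8.2,5,0,-11,0],[8.2,5,0,-16,0],[8.2,3,0,-21,0],[8.2,-2,0,-25,0],[8.2,-7,0,-27,0],[8.2,-10,0,-28,0],[8.2,-11,0,-28,0],[8.2,-11,0,-28,0]]}}

```text
clock: 17.75
ee_pos: [352.3, 125.6, 281.0]
eef_rot: [[1.0, -0.0, -0.0], [-0.0, -1.0, 0.0], [-0.0, -0.0, -1.0]]
force: [0.5, -0.2, -0.1]
opening: 82.2
finger_force: 0.0
```

```bash
python3 m2.py 8; python3 m1.py 8 | grep -v array
```

```text
17.75 [352.34247719 125.64724639 281.0136448 ] [ 0.46690656 -0.23019421 -0.11508347] 82.20063309328458 -0.007405691243755708
0.94 18496 12.674987885554913 ((360.98382568359375, 130.05392456054688), (211.00567626953125, 178.96597290039062), 89.94402313232422)
tin 0.97 51.243595067677724 ((360.2222595214844, 130.0869903564453), 42.88801956176758) [360.79540297 129.99028098  49.74802217]
top 0.67 2093 z 10.849200044346162 ((361.1402893066406, 131.7564239501953), (177.6978302001953, 208.90548706054688), 0.08951734006404877) [272.25311821  27.21597258] [449.92304532 236.31374318]
noodle_cup 0.71 [243.8, 341.1] topz 59.13227735600367 ((422.4880065917969, -171.4919891357422), 73.98999786376953) [ 421.82841802 -178.55928381   59.43348789]
jar 0.94 [240.1, 414.0] topz 136.06182616185762 ((423.7913818359375, -351.9900817871094), 38.872093200683594) [ 423.96314329 -352.51898032  134.10184343]
sauce_cup 0.9 [241.4, 140.3] topz 32.61147067344491 ((427.5280456542969, 365.1231689453125), 36.33391571044922) [428.0140076 370.1340466  32.2369624]
scene 0.98 1926 z 10.630987438336831 ((361.079345703125, 133.5464630126953), (214.00755310058594, 187.07598876953125), 89.73677825927734) [267.50325145  26.52645429] [454.71434955 240.74353394]
tin_center 0.95 [244.1, 266.4] topz 49.56155987813894 ((359.9761962890625, 132.05728149414062), 47.38914108276367) [359.57288788 132.59623482  48.19449217]
       [-1.97680468e-04, -9.99999980e-01, -2.01050660e-05],
```

View pics/w8.png

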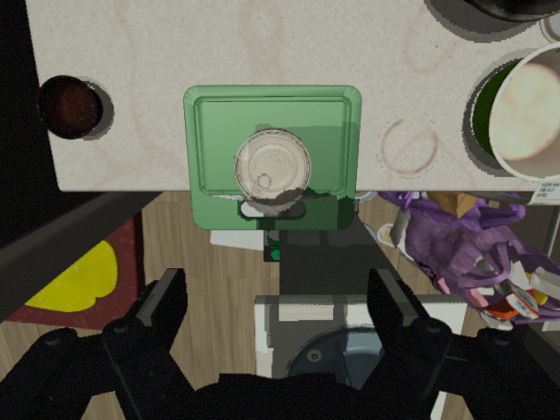

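The board's front edge is at row ~230. The slot (row ~207) is past the worktop edge (row ~190) with floor showing through it, and the tin is centred at px (273,165). The board sticks out by 49 mm, is square, and the other objects haven't moved.

```bash
python3 -c "
from bench import job
print(job.sign_off())"
```

```text
the job is handed in; nothing more can be done
None
```

The job is handed in: the tin stands within about 1 mm of the board's centre, the board is square and sticks out about 49 mm with the whole slot clear of the edge, and the noodle cup, jar and sauce cup were not moved.

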